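Set the mast guide roller with the yellow gauge

ROBOT

A 7-joint arm with a two-finger parallel gripper is mounted at the origin on the work surface. World frame = base frame: x ahead of the robot, y to its left, z up, the work surface at z = 0. Lengths are in mm, angles in rad, forces in N, time in s.
With the tool pointing down it reaches from about 350 to 900 mm from the base axis. Payload 8.1 kg.
Tool frame: the origin (TCP) lies midway between the tips of the shut fingers; the grasp point (between the pads) lies behind it (bot.hold_point_z is the z of the grasp point in the tool frame, in mm); z points along the fingers, y is the line along which they close (so a half turn about z gives the same grasp; the last joint's range is limited). The gripper opens to 85 mm and grips with 20 to 120 N. Pads are 22 mm wide; open, the fingers measure 114 mm over their backs; the gripper's body (76 mm by 85 mm) begins 54 mm behind the grasp point. The pads swing forward as they close: fully open they stand 13 mm farther back than shut.
Start: joints at [1.053, 0.434, 0.025, 1.573, -0.012, 1.134, -0.075], TCP at [251.858, -572.022, 231.323] pointing down, gripper open.
Joint ranges: [-2.62, 2.62], [-0.44, 2.09], [-1.27, 1.32], [0.08, 2.57], [-1.32, 4.46], [0.12, 2], [-2.74, 2.74]. Speed limits (rad/s): [2.22, 2.22, 3.01, 3.01, 3.14, 3.14, 3.14].

INTERFACE

Orientations are given as [roll, pitch, yaw] about the fixed x, y, z axes, in that order (R = Rz(yaw) Ry(pitch) Rx(roll)).
In Python, from plant import bot gives the robot as it stands.
- The arm moves only by the tool servo_tool, never from a script. Its arguments are lists of equal length, an entry for each row: "offset": the shift along the tool's x, y, z in mm, a list of three; "turn": the turn about the tool's z in degrees; "claw": the opening, from 0 (shut) to 1 (fully open). A call has 1 to 10 rows; each row is the pose to reach, as a shift and turn from the pose commanded when the call began, along the tool's axes at that moment; what a row does not reach only later rows make up. A row lasts 1/12 s, in which the tool goes at most 41.7 mm and 7.16 degrees, less where a joint would pass 70% of its speed; a pose out of reach is approached as far as the arm can. A call with a gripper value outside its range is refused whole. The fingers move at their own pace and stop on an object; "grip_force" is the grip in N (left out, the last holds). Time passes only in rows, so rows that repeat a pose let the fingers close. It gives the time, the measured TCP pose, the force, the opening and the grip force at its end, in the units of the state.
- bot.get_state(): the state, without advancing time (a new reading comes with each control period).
- bot.capture(name): name is "side" or "top"; returns the picture (384x512x3 uint8, blue, green, red); there is no depth.
- bot.camera_params(name): a dict with "fov_y" (degrees; the focal length in pixels is half the picture's height over the tangent of half this angle, whatever the lens; pixels are square), "cx", "cy" (the principal point, pixels), "position" and "orientation" of the camera in the world. Camera axes: x right, y down, z forward; pixel columns grow to the right and rows downward; lengths in mm; the calibration is good to about 2 mm. A picture is of the moment at which its call begins. camera_params takes no time and is no camera call.
- bot.hand_in(): hands the job in; it is judged then, once.
The state is a dict: "clock": time; "q": joint angles; "dq": joint speeds; "joint_torque": joint torques, N m; "ee_pos": TCP position; "eef_rot": TCP orientation; "force": force on the tool from outside, world axes, zero at the start; "ft_torque": the same for the moment, N m; "gripper_width": finger opening in mm; "grip_force": force on a finger pad.
Only numpy, scipy, OpenCV 4.12 (cv2) and the standard library are available. Lean on these libraries where they do the work, as an engineer would, in place of code of your own. Each camera call takes 0.05 s, during which the arm holds its last target. There are 200 camera calls.

TASK

Set the guide roller of the antenna-mast carriage: turn the T-handle of its eccentric bolt anticlockwise (seen from above) until the yellow gauge blade just slides between the roller and the rail with a millimetre or two of play. Check it at that setting: with the blade flat on the bed and its nose sticking out past the far side of the roller, draw it back along the rail until the nose is clear of the roller, then stand the yellow gauge upright on the black rubber mat. Leave the handle at that setting, and leave the red gauge and everything else on the table where they are.

Things in the scene. Friction and masses are not known exactly. Their poses are not given: they have to be found in the camera images.
- guide: Mast guide, fixed to the table: grey bed plate, rail, white roller. Origin on the eccentric bolt's axis at table height; z up, x along the rail, y from the bolt to the rail. The bed spans x -190 to +70 and y -57 to +78 mm, top 12 mm above the table; bed and rail are slick. The gauge comes in over the -x part of the bed, nose pointing to +x.
- rail_face (a point): Point on the aluminium rail's inner face, opposite the bolt (guide x = 0, y = 54 mm), 26 mm above the table; axes as the guide's. The rail runs the bed's whole length along x, 14 mm thick (y 54 to 68 mm), top 40 mm above the table.
- bolt_handle (a point): Centre of the T-handle on the eccentric bolt, on the bolt's axis, 77 mm above the table. The handle is a bar 60 mm long, 16 mm wide and 30 mm high (62 to 92 mm above the table) on a stem 22 mm thick, black with the last 18 mm at one end red. x points along the bar to the red end, z up.
- eccentric (a joint): Angle of eccentric bolt and T-handle, 0 to 2.6 rad, growing anticlockwise from above; stiff (0.2 N m), stays where left. At 0 the red end points straight away from the rail, at 1.57 along the guide's +x. Gap from roller to rail in mm = 24 + 9 cos(angle): 33 at 0, 24 at 1.57, 20 (touching the yellow blade) at 2.03; play of 1.5 mm at 1.85. Starts at 0.5 to 1.1, too wide.
- roller_centre (a point): Centre of the white guide roller, diameter 60 mm, 14 to 38 mm above the table, spinning freely about a centre 9 mm from the bolt's axis towards the red end of the handle.
- yellow_gauge_handle (a point): Grip point of the yellow gauge: its white handle plate, 64 mm above the underside; x along the gauge to the nose, z up. Plate 14 mm thick (y), from 30 mm behind to 25 mm ahead of this point, 24 to 90 mm above the underside. Under it the yellow blade, 20 mm thick, 24 mm high, flat underside, from 30 mm behind this point to the rounded nose 145 mm ahead. 0.17 to 0.33 kg.
- yellow_gauge_nose (a point): Tip of the yellow gauge's rounded nose, 12 mm above its underside, 145 mm ahead of the handle point.
- mat: Black rubber mat fixed to the table, 250 mm (x) by 210 mm (y), 3 mm thick; origin at the centre of its underside. The yellow and the red gauge stand on it side by side, about 110 mm apart, either way round.
- red_gauge_handle (a point): The red gauge, same shape and handle point as the yellow but its blade is 26 mm thick and red. Not to be used or moved.
- mug_mid (a point): Blue mug, 82 mm across, 95 mm high; its middle. Bystander.
- handheld_mid (a point): Black handheld radio standing upright, 58 x 35 x 110 mm with a stub aerial to 180 mm; the middle of its body. Bystander.
- level_mid (a point): Yellow spirit level, 200 x 24 x 48 mm; its middle. Bystander.
- tape_mid (a point): Roll of orange tape lying flat, 100 mm across, 45 mm high; its middle. Bystander.
- screwdriver_mid (a point): Screwdriver lying flat, 190 mm long; a point in its middle. Bystander.
Mind the look-alikes: they are no part of the job. What is shaped like the part that bears yellow_gauge_handle but blue, green or turquoise is not meant.

How it is judged:
By the outcome, as a careful person would: the job done as asked, in the order asked, and still so for the second after the job is handed in, with the robot touching nothing.
It also fails if it takes over 58 s, if anything falls off the work surface, if the arm or the gripper's body presses on something with over 40 N, if the wrist force passes 120 N, or if a joint passes its speed limit or range.

## Working session

There is one attempt and no reset: what is moved stays moved. The work goes in short steps, Python scripts to look and compute and a tool call to move; the robot and the scene stay as the last step left them, time stands still between calls to the robot, and variables do not carry over. Pictures are saved under pics/ and viewed, at most 10 in all, crops included, and the job is handed in when it is done.

Besides the shell and the picture viewer there is one more tool, called after "Request:" as a command line: name --pt "numbers of a row" for each row, then --argument value for the rest. servo_tool: Moves the arm, as the interface text tells. Its arguments: {"type":"object","properties":{"offset":{"type":"array","items":{"type":"array","items":{"type":"number"}}},"turn":{"type":"array","items":{"type":"number"}},"claw":{"type":"array","items":{"type":"number"}},"grip_force":{"type":"number"}},"required":["offset","turn","claw"]}

```bash
ls; mkdir -p pics; python3 - <<'E'
from plant import bot
import cv2
for n in("side","top"):
    cv2.imwrite(f"pics/{n}0.png",cv2.resize(bot.capture(n),(800,600),interpolation=cv2.INTER_CUBIC)); print(n,bot.camera_params(n))
print(bot.get_state(),bot.hold_point_z)
E
```

```text
pics
side {'fov_y': 46.09159931700762, 'cx': 256.76690159754776, 'cy': 192.97195835915642, 'position': array([  407.39718316, -1196.33563083,  1297.11008705]), 'orientation': array([-2.39657881e+00, -1.74768311e-03, -6.76031798e-02])}
top {'fov_y': 54.70326634181051, 'cx': 268.1872728217004, 'cy': 188.30461906425313, 'position': array([ 239.56704201,  -58.74057656, 1186.13560747]), 'orientation': array([-2.91735986,  0.00595532, -1.59140255])}
{'clock': 0.1, 'q': array([ 1.05340245,  0.43517782,  0.02498861,  1.57401319, -0.01155893,
        1.13404242, -0.0751128 ]), 'dq': array([ 0.00106258, -0.00231653, -0.00063268, -0.00092788, -0.00211795,
       -0.00038042, -0.00155088]), 'joint_torque': array([ 3.04150672e-03, -6.71751595e+01,  1.02791525e+00, -3.16902244e+01,
        1.58105482e-02,  7.11702334e-03,  7.05691582e-05]), 'ee_pos': array([ 251.61529098, -571.59788922,  230.58669023]), 'eef_rot': array([-3.14010648e+00,  1.79095813e-04,  4.14715505e-01]), 'force': array([-0.22404833,  0.31345766,  0.34263554]), 'ft_torque': array([ 0.03017954, -0.01895552,  0.03762637]), 'grip_force': 0.0, 'gripper_width': 85.54593781183333} -18.700000000000003
```

View pics/side0.png

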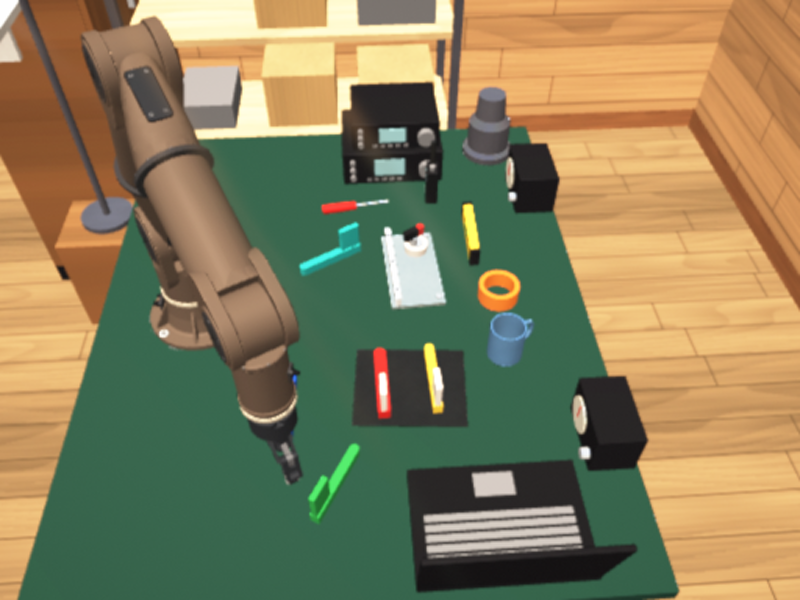

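View pics/top0.png

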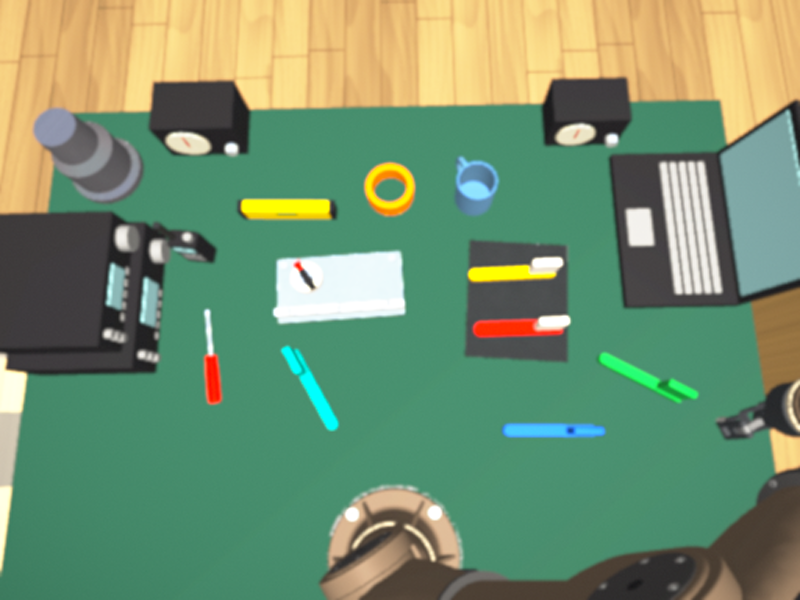

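```bash
cat > h.py <<'E'
from plant import bot
import cv2, numpy as np
from scipy.spatial.transform import Rotation as R
def crop(n,x0,y0,w,h,s,name):
    cv2.imwrite("pics/"+name,cv2.resize(bot.capture(n)[y0:y0+h,x0:x0+w],None,fx=s,fy=s,interpolation=cv2.INTER_CUBIC))
def ray(n,u,v):
    p=bot.camera_params(n); f=192/np.tan(np.radians(p["fov_y"]/2))
    d=R.from_euler("xyz",p["orientation"]).apply([(u-p["cx"])/f,(v-p["cy"])/f,1]); return np.array(p["position"]),d
def onz(n,u,v,z):
    o,d=ray(n,u,v); return (o+d*(z-o[2])/d[2]).round(1)
def two(a,b):
    (o,d),(p,e)=ray("side",*a),ray("top",*b)
    s=np.linalg.lstsq(np.c_[d,-e],p-o,rcond=None)[0]; x,y=o+d*s[0],p+e*s[1]
    return ((x+y)/2).round(1),np.linalg.norm(x-y).round(1)
def proj(n,P):
    p=bot.camera_params(n); f=192/np.tan(np.radians(p["fov_y"]/2))
    c=R.from_euler("xyz",p["orientation"]).inv().apply(np.array(P)-p["position"]); return (f*c[0]/c[2]+p["cx"],f*c[1]/c[2]+p["cy"])
E
python3 - <<'E'
from h import *
crop("top",170,145,200,92,4,"t1.png")
crop("side",220,138,86,140,4.25,"s1.png")
E
```

```text
(no output)
```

View pics/t1.png

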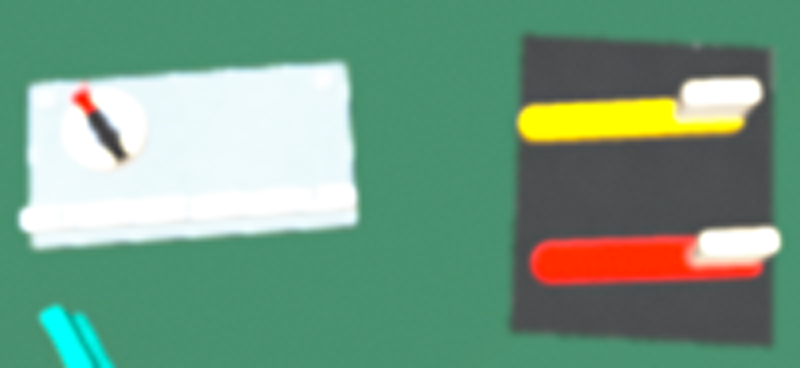

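View pics/s1.png

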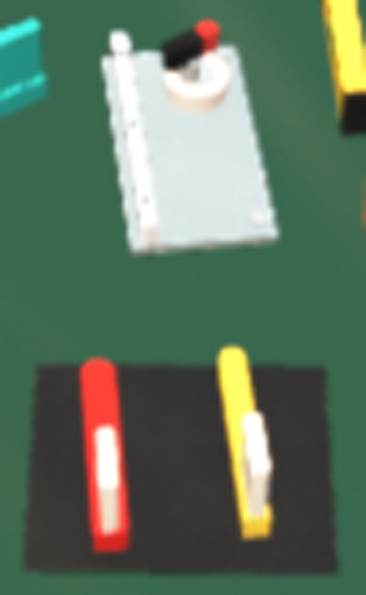

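```bash
cat >> h.py <<'E'
T=lambda x,y:((x+.5)/4-.5+170,(y+.5)/4-.5+145)
S=lambda x,y:((x+.5)/4.25-.5+220,(y+.5)/4.25-.5+138)
E
python3 - <<'E'
from h import *
bed=[onz("top",*T(*p),12)[:2] for p in[(28,85),(347,63),(357,224),(32,248)]]
print("bed T",bed)
print("bed S",[onz("side",*S(*p),12)[:2] for p in[(238,47),(278,238),(133,252),(103,57)]])
print("bar",onz("top",*T(82,90),92),onz("top",*T(124,160),92))
print("bar2", two(S(209,28),T(82,92)),two(S(168,52),T(123,157)))
print("plate T",[onz("top",*T(*p),93) for p in[(682,97),(762,92)]])
print("plate 2v", two(S(253,413),T(683,96)),two(S(262,462),T(761,92)))
print("nose",onz("top",*T(517,123),22),onz("side",*S(231,347),26))
print("tail",onz("top",*T(744,118),26))
print("mat",[onz("top",*T(*p),3)[:2] for p in[(523,36),(773,49),(773,346),(512,331)]])
print("red nose",onz("top",*T(531,263),22),[onz("top",*T(*p),93) for p in[(697,246),(780,240)]])
print("railT",[onz("top",*T(*p),40) for p in[(22,208),(354,184)]])
E
```

```text
bed T [array([589.9, 242.8]), array([602.9, -20.2]), array([467.4, -26.4]), array([453.5, 234.9])]
bed S [array([587.2, 236.9]), array([598.6, -24.5]), array([465.9, -33. ]), array([451.4, 230.9])]
bar [561.1 180.7  92. ] [505.1 147.3  92. ]
bar2 (array([555.4, 179.8,  91. ]), np.float64(8.6)) (array([509.3, 149.1,  88. ]), np.float64(1.7))
plate T [array([ 545. , -278.2,   93. ]), array([ 547.6, -339.5,   93. ])]
plate 2v (array([ 546.9, -279.9,   88.7]), np.float64(0.1)) (array([ 546.5, -336.7,  100.7]), np.float64(2.1))
nose [ 545.9 -157.6   22. ] [ 542.4 -160.7   26. ]
tail [ 545.  -340.6   26. ]
mat [array([ 625.9, -167.1]), array([ 609.9, -374.6]), array([ 363.2, -355.5]), array([ 379.6, -148.5])]
red nose [ 431.  -164.2   22. ] [array([ 429.5, -282.1,   93. ]), array([ 432.7, -344.2,   93. ])]
railT [array([480.6, 236.9,  40. ]), array([494.2, -25.3,  40. ])]
```

```bash
cat >> h.py <<'E'
def go(P,yaw):
    s=bot.get_state(); M=R.from_euler("xyz",s["eef_rot"]); y=s["eef_rot"][2]
    t=-(yaw-np.degrees(y)); t=(t+180)%360-180
    print("off",M.inv().apply(np.array(P)-s["ee_pos"]).round(1),"turn",round(t,1),"| at",s["ee_pos"].round(1),"yaw",np.degrees(y).round(2),"t",s["clock"],"F",s["force"].round(1),"q",s["q"].round(2),"w",round(s["gripper_width"],1))
E
python3 -c "
from h import *
go([533.5,164.8,150],31.5)"
```

```text
off [ 554.7 -560.5   81.3] turn -7.7 | at [ 251.7 -571.8  230.8] yaw 23.76 t 0.2 F [ 0.6  0.1 -0. ] q [ 1.05  0.43  0.02  1.57 -0.01  1.13 -0.08] w 85.0
```

Request:
servo_tool --pt "28 -28 1" --pt "56 -56 2" --pt "84 -85 3" --pt "112 -113 4" --pt "140 -141 5" --pt "168 -170 6" --pt "196 -198 7" --pt "224 -226 8" --pt "252 -255 9" --pt "280 -283 10" --turn '[-1,-1,-2,-3,-4,-5,-6,-7,-7.7,-7.7]' --claw '[1,1,1,1,1,1,1,1,1,1]' --grip_force 40

```text
clock: 1.03
ee_pos: [394.2, -198.3, 221.4]
eef_rot: [3.141, -0.0, 0.55]
force: [0.4, -0.2, 0.4]
gripper_width: 85.4
grip_force: 0.0
```

```bash
python3 -c "
from h import *
go([533.5,164.8,150],31.5)"
```

```text
off [ 308.5 -236.8   71.3] turn 0.0 | at [ 394.2 -198.3  221.4] yaw 31.5 t 1.0333 F [ 0.4 -0.2  0.4] q [ 0.54  0.16 -0.22  2.    0.04  0.99 -0.72] w 85.4
```

Request:
servo_tool --pt "31 -24 5" --pt "62 -47 10" --pt "93 -71 15" --pt "123 -95 20" --pt "154 -118 30" --pt "185 -142 40" --pt "216 -166 50" --pt "247 -189 60" --pt "278 -213 66" --pt "308.5 -236.8 71.3" --turn '[0,0,0,0,0,0,0,0,0,0]' --claw '[1,1,1,1,1,1,1,1,1,1]'

```text
clock: 1.87
ee_pos: [533.8, 164.5, 149.1]
eef_rot: [-3.142, 0.001, 0.549]
force: [0.2, -0.6, 0.7]
gripper_width: 85.7
grip_force: 0.0
```

```bash
python3 - <<'E'
from h import *
go([533.5,164.8,65],31.5)
a=bot.capture("top")[130:220,150:270]; b=bot.capture("side")[120:210,225:345]
cv2.imwrite("pics/c2.png",np.hstack([cv2.resize(i,(400,300),interpolation=cv2.INTER_CUBIC) for i in(a,b)]))
E
```

```text
off [-0.  -0.4 84.1] turn -0.1 | at [533.8 164.5 149.1] yaw 31.45 t 1.8667 F [ 0.2 -0.6  0.7] q [-0.12  0.44 -0.38  1.81  0.2   0.92 -1.61] w 85.7
```

View pics/c2.png

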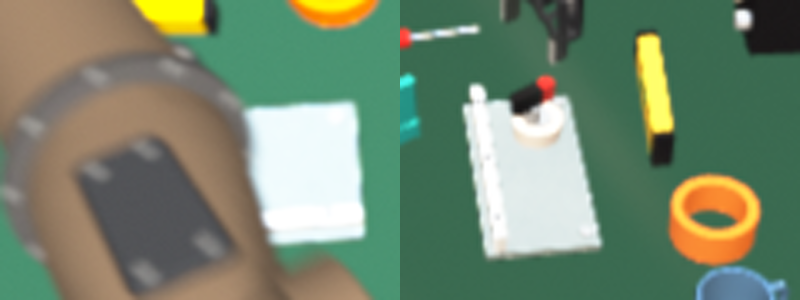

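Request:
servo_tool --pt "0 0 28" --pt "0 0 56" --pt "0 0 76" --pt "0 0 84" --pt "0 0 84" --pt "0 0 84" --pt "0 0 84" --pt "0 0 84" --pt "0 0 84" --pt "0 0 84" --turn '[0,0,0,0,0,0,0,0,0,0]' --claw '[1,1,1,1,0.1,0.1,0.1,0.1,0.1,0.1]' --grip_force 40

```text
clock: 2.8
ee_pos: [532.3, 166.7, 67.6]
eef_rot: [-3.138, -0.002, 0.552]
force: [-2.7, -2.8, 9.5]
gripper_width: 15.5
grip_force: 40.5
```

```bash
python3 - <<'E'
from h import *
go([533.5,164.8,65],31.5); print(bot.get_state()["ft_torque"],bot.get_state()["grip_force"])
E
```

```text
off [0.  2.2 2.5] turn 0.1 | at [532.3 166.7  67.6] yaw 31.61 t 2.8 F [-2.7 -2.8  9.5] q [-0.15  0.54 -0.35  1.89  0.26  0.75 -1.66] w 15.5
[-1.06639863  0.43880178  0.17415622] 40.49469172954559
```

Request:
servo_tool --pt "0 -2.5 -2" --pt "0 -2.5 -2" --pt "0 -2.5 -2" --pt "0 -2.5 -2" --pt "0 -2.5 -2" --pt "0 -2.5 -2" --pt "0 -2.5 -2" --pt "0 -2.5 -2" --pt "0 -2.5 -2" --pt "0 -2.5 -2" --turn '[0,-6,-12,-19,-26,-33,-40,-47,-54,-60]' --claw '[0.1,0.1,0.1,0.1,0.1,0.1,0.1,0.1,0.1,0.1]' --grip_force 60

```text
clock: 3.63
ee_pos: [534.5, 165.3, 67.8]
eef_rot: [3.138, -0.002, 1.601]
force: [11.9, 4.3, -19.1]
gripper_width: 14.9
grip_force: 61.8
```

```bash
python3 - <<'E'
from h import *
go([533.5,164.8,67],108.9); print(bot.get_state()["ft_torque"],bot.get_state()["grip_force"])
E
```

```text
off [-0.5 -1.   0.8] turn -17.2 | at [534.5 165.3  67.8] yaw 91.74 t 3.6333 F [ 11.9   4.3 -19.1] q [ 0.04  0.6  -0.62  1.87  0.47  0.81 -0.79] w 14.9
[ 0.94312071 -2.04830642 -0.21503906] 61.78118169307709
```

Request:
servo_tool --pt "0 0.9 1.4" --pt "0 0.9 1.4" --pt "0 0.9 1.4" --pt "0 0.9 1.4" --pt "0 0.9 1.4" --turn '[-6,-12,-17,-17.2,-17.2]' --claw '[0.1,0.1,0.1,0.1,0.1]'

```text
clock: 4.05
ee_pos: [535.3, 165.5, 67.7]
eef_rot: [3.137, -0.0, 1.897]
force: [4.7, 1.4, 0.4]
gripper_width: 14.6
grip_force: 64.7
```

```bash
python3 - <<'E'
from h import *
go([533.5,164.8,150],108.9); print(bot.get_state()["ft_torque"],bot.get_state()["grip_force"])
E
```

```text
off [ -0.1  -1.6 -82.3] turn -0.2 | at [535.3 165.5  67.7] yaw 108.67 t 4.05 F [4.7 1.4 0.4] q [ 0.09  0.62 -0.69  1.87  0.53  0.84 -0.55] w 14.6
[ 0.35507458 -0.70061555  0.21515421] 64.72691416740417
```

Request:
servo_tool --pt "0 0 0" --pt "0 0 0" --pt "0 0 0" --pt "0 0 -30" --pt "0 0 -65" --pt "0 0 -95" --pt "-25 -8 -110" --pt "-63 -20 -112" --pt "-101 -32 -112" --pt "-140 -44 -112" --turn '[0,0,0,0,0,0,0,0,6,10]' --claw '[0.5,1,1,1,1,1,1,1,1,1]'

```text
clock: 4.88
ee_pos: [536.1, 17.1, 179.3]
eef_rot: [3.141, 0.0, 1.718]
force: [1.1, -0.8, -0.2]
gripper_width: 85.4
grip_force: 0.0
```

```bash
python3 - <<'E'
from h import *
go([546,-306,150],91.5)
E
```

```text
off [-321.   -37.7   29.4] turn 6.9 | at [536.1  17.1 179.3] yaw 98.45 t 4.8833 F [ 1.1 -0.8 -0.2] q [ 0.41  0.45 -0.74  1.81  0.35  1.02 -0.32] w 85.4
```

Request:
servo_tool --pt "-36 -4 3" --pt "-72 -8 6" --pt "-108 -13 9" --pt "-144 -17 13" --pt "-180 -21 17" --pt "-216 -25 20" --pt "-252 -30 23" --pt "-288 -34 26" --pt "-321 -37.7 29" --pt "-321 -37.7 29" --turn '[0,0,1,2,3,4,5,6,6.9,6.9]' --claw '[1,1,1,1,1,1,1,1,1,1]'

```text
clock: 5.72
ee_pos: [545.1, -314.0, 148.3]
eef_rot: [-3.139, 0.004, 1.591]
force: [-1.3, -0.9, -0.8]
gripper_width: 85.4
grip_force: 0.0
```

```bash
python3 - <<'E'
from h import *
go([546,-306,48],91.5)
a=bot.capture("top")[145:213,170:270]; b=bot.capture("side")[130:268,235:335]
cv2.imwrite("pics/c3.png",np.hstack([cv2.copyMakeBorder(cv2.resize(a,None,fx=4,fy=4,interpolation=cv2.INTER_CUBIC),0,552-272,0,0,cv2.BORDER_CONSTANT),cv2.resize(b,None,fx=4,fy=4,interpolation=cv2.INTER_CUBIC)]))
E
```

```text
off [  8.3   1.3 100.2] turn -0.3 | at [ 545.1 -314.   148.3] yaw 91.15 t 5.7167 F [-1.3 -0.9 -0.8] q [ 0.83  0.6  -0.61  1.62  0.39  1.05  0.13] w 85.4
```

View pics/c3.png

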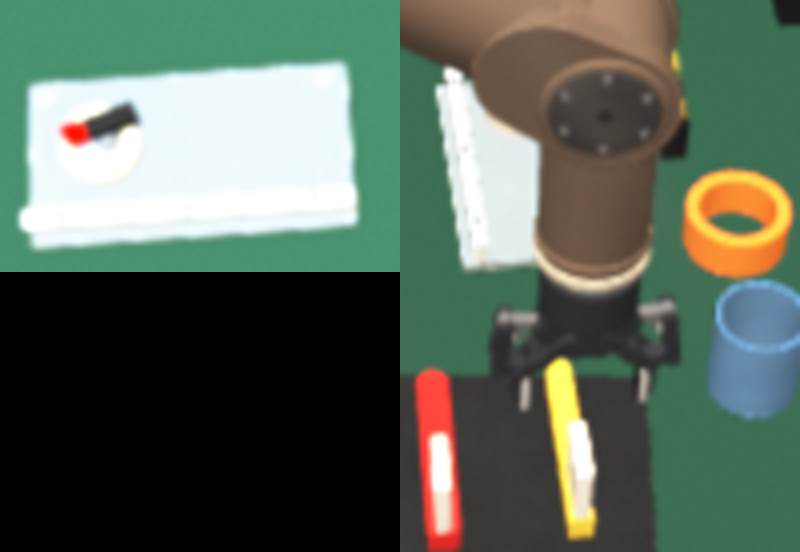

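```bash
python3 - <<'E'
from h import *
im=sum(bot.capture("top").astype(float) for _ in range(6))/6
cv2.imwrite("pics/topavg.png",im)
sub=im[160:190,180:210]; b,g,r=sub[...,0],sub[...,1],sub[...,2]
w=np.clip((200-g)/150,0,1)   # dark & red bar vs white
red=np.clip((r-g)/200,0,1)*w
ys,xs=np.mgrid[160:190,180:210]
P=np.array([[onz("top",x,y,88)[:2] for x in range(180,210)] for y in range(160,190)])
def cen(w): return (P*w[...,None]).sum((0,1))/w.sum()
m=w*(w>.3); m*=(np.hypot(*(P-[533,165]).transpose(2,0,1))<42)
c=cen(m); D=(P-c).reshape(-1,2); C=(D*m.reshape(-1,1)).T@D/m.sum(); e,v=np.linalg.eigh(C)
print("c",c,"len",np.sqrt(12*e),"ang",np.degrees(np.arctan2(v[1,1],v[0,1])),"redc",cen(red*m), "blackc",cen((1-red>0.7)*m))
print(onz("top",*T(62,132),92),onz("top",*T(138,113),92))
# bed outline
hsv=cv2.cvtColor(im.astype(np.uint8),cv2.COLOR_BGR2HSV); k=((hsv[...,1]<70)&(hsv[...,2]>190)).astype(np.uint8)
cs,_=cv2.findContours(k[150:215,165:270],0,1); cc=max(cs,key=cv2.contourArea).reshape(-1,2)+[165,150]
top=[];
for lo,name in((True,"far"),(False,"near")):
    pts=[]
    for x in range(185,250):
        col=im[145:215,x,2]; t=(im[147,x,2]+255)/2
        t=150; idx=np.where(col>t)[0]; i=idx[0] if lo else idx[-1]; j=i-1 if lo else i+1
        s=i+(col[i]-t)/(col[i]-col[j])*(j-i); pts.append(onz("top",x,145+s,12)[:2])
    pts=np.array(pts); q=np.polyfit(pts[:,1],pts[:,0],1,); print(name,"dx/dy",q,"yaw-90",np.degrees(np.arctan(-q[0])), "res",np.std(pts[:,0]-np.polyval(q,pts[:,1])))
E
```

```text
c [533.78427632 167.04102068] len [15.84153337 54.88411008] ang 108.49325343470665 redc [528.34123684 183.95195482] blackc [536.13070833 159.65810468]
[528.1 195.   92. ] [541.8 137.3  92. ]
far dx/dy [-5.30978053e-02  6.04048587e+02] yaw-90 3.0394258606780724 res 0.43648643935960624
near dx/dy [-5.03804600e-02  4.64494689e+02] yaw-90 2.88414920144579 res 0.3463923175090117[ WARN:0@4.535] global loadsave.cpp:1063 imwrite_ Unsupported depth image for selected encoder is fallbacked to CV_8U.
```

Request:
servo_tool --pt "8 1 30" --pt "8 1 60" --pt "8 1 85" --pt "8 1 100" --pt "8 1 100" --pt "8 1 100" --pt "8 1 100" --pt "8 1 100" --pt "8 1 100" --pt "8 1 100" --turn '[0,0,0,0,0,0,0,0,0,0]' --claw '[1,1,1,1,0.1,0.1,0.1,0.1,0.1,0.1]' --grip_force 50

```text
clock: 6.95
ee_pos: [548.7, -297.0, 50.7]
eef_rot: [3.14, 0.001, 1.601]
force: [1.8, 0.2, 8.8]
gripper_width: 13.7
grip_force: 53.6
```

```bash
python3 - <<'E'
from h import *
go([546,-306,48],93)
print(bot.get_state()["ft_torque"],bot.get_state()["grip_force"])
E
```

```text
off [-8.9 -3.   2.7] turn -1.2 | at [ 548.7 -297.    50.7] yaw 91.75 t 6.95 F [1.8 0.2 8.8] q [ 0.78  0.7  -0.56  1.72  0.47  0.86  0.04] w 13.7
[-0.05718869 -0.70690906 -0.06061208] 53.64849507808685
```

Request:
servo_tool --pt "0 0 -15" --pt "0 0 -40" --pt "0 0 -65" --pt "10 0 -80" --pt "40 -6 -80" --pt "80 -12 -80" --pt "120 -20 -80" --pt "160 -28 -80" --pt "200 -36 -80" --pt "235 -40 -80" --turn '[0,0,0,0,0,0,0,-0.5,-1,-1.2]' --claw '[0.1,0.1,0.1,0.1,0.1,0.1,0.1,0.1,0.1,0.1]'

```text
clock: 7.78
ee_pos: [499.0, -60.0, 129.7]
eef_rot: [-3.141, -0.0, 1.624]
force: [1.3, 0.1, -2.9]
gripper_width: 13.3
grip_force: 51.5
```

```bash
python3 - <<'E'
from h import *
go([503.2,-12.5,85],92.96)
print(bot.get_state()["ft_torque"],bot.get_state()["grip_force"])
E
```

```text
off [47.2  6.8 44.7] turn 0.1 | at [499.  -60.  129.7] yaw 93.06 t 7.7833 F [ 1.3  0.1 -2.9] q [ 0.53  0.45 -0.69  1.95  0.37  0.87 -0.29] w 13.3
[ 0.01809792 -0.00898193 -0.02114274] 51.523091197013855
```

Request:
servo_tool --pt "16 3 5" --pt "35 6 20" --pt "47 6.8 40" --pt "47 6.8 45" --pt "47 6.8 45" --pt "47 6.8 45" --turn '[0,0,0,0,0,0]' --claw '[0.1,0.1,0.1,0.1,0.1,0.1]'

```text
clock: 8.28
ee_pos: [504.9, -16.2, 84.7]
eef_rot: [-3.141, 0.0, 1.622]
force: [0.2, 0.5, -2.1]
gripper_width: 13.5
grip_force: 51.4
```

```bash
python3 - <<'E'
from h import *
go([503.2,-12.5,60],92.96)
a=bot.capture("top")[150:215,170:290]; b=bot.capture("side")[130:228,235:335]
cv2.imwrite("pics/c4.png",np.vstack([cv2.resize(a,None,fx=5,fy=5,interpolation=cv2.INTER_CUBIC)[:,:600],cv2.resize(b,None,fx=2.7,fy=2.7,interpolation=cv2.INTER_CUBIC).repeat(1,0)[:270] if 0 else cv2.copyMakeBorder(cv2.resize(b,None,fx=2.75,fy=2.75,interpolation=cv2.INTER_CUBIC),0,0,0,325,cv2.BORDER_CONSTANT)[:,:600]]))
E
```

```text
off [ 3.8 -1.5 24.7] turn 0.0 | at [504.9 -16.2  84.7] yaw 92.96 t 8.2833 F [ 0.2  0.5 -2.1] q [ 0.41  0.51 -0.65  1.99  0.43  0.78 -0.44] w 13.5
```

View pics/c4.png

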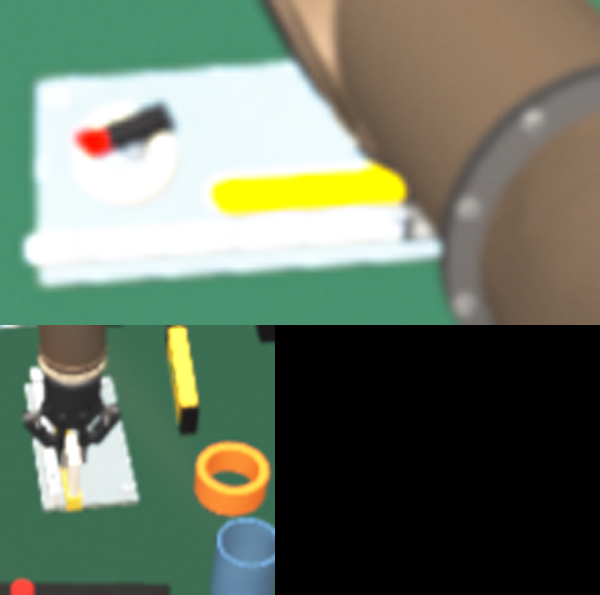

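```bash
python3 - <<'E'
from h import *
im=bot.capture("top").astype(float); hsv=cv2.cvtColor(im.astype(np.uint8),cv2.COLOR_BGR2HSV)
k=(hsv[...,0]>22)&(hsv[...,0]<36)&(hsv[...,1]>130)
pts=[]
for x in range(216,246):
    ys=np.where(k[175:200,x])[0]+175
    w=(255-im[170:205,x,0])*k[170:205,x]; 
    pts.append([*onz("top",x,(w*np.arange(170,205)).sum()/w.sum(),61)[:2]])
pts=np.array(pts); q=np.polyfit(pts[:,1],pts[:,0],1); print("axis yaw-90",np.degrees(np.arctan(-q[0])), "x at y=-16",np.polyval(q,-16),"x@120",np.polyval(q,120))
xs=np.where(k[180:195,200:230].any(0))[0]+200; print(xs.min(),onz("top",xs.min()-.5,188,55))
E
```

```text
axis yaw-90 3.5654262596670017 x at y=-16 506.4552872710427 x@120 497.9812801265555
213 [502.4 116.9  55. ]
```

Request:
servo_tool --pt "1 -1.5 10" --pt "1 -1.5 18" --pt "1 -1.5 22" --pt "1 -1.5 24" --pt "1 -1.5 25" --pt "1 -1.5 25" --turn '[0,0,0,0,0,0]' --claw '[0.1,0.1,0.1,0.1,0.1,0.1]'

```text
clock: 8.93
ee_pos: [503.7, -15.0, 59.7]
eef_rot: [-3.141, 0.0, 1.622]
force: [-1.3, -0.3, 0.9]
gripper_width: 13.3
grip_force: 51.9
```

```bash
python3 - <<'E'
from h import *
go([502.7,-12.5,60],92.96)
print(bot.get_state()["ft_torque"],bot.get_state()["grip_force"])
E
```

```text
off [ 2.5 -0.8 -0.3] turn 0.0 | at [503.7 -15.   59.7] yaw 92.96 t 8.9333 F [-1.3 -0.3  0.9] q [ 0.38  0.54 -0.62  2.01  0.47  0.73 -0.47] w 13.3
[-0.11559405  0.17419882  0.01235567] 51.91006064414978
```

Request:
servo_tool --pt "0 -1 0" --pt "0 -2 0" --pt "0 -3 0" --pt "0 -3.5 0" --pt "0 -3.5 0" --turn '[0,0,0,0,0]' --claw '[0.1,0.1,0.1,0.1,0.1]'

```text
clock: 9.35
ee_pos: [500.3, -15.0, 59.7]
eef_rot: [3.141, -0.0, 1.623]
force: [0.6, 0.9, 0.0]
gripper_width: 13.5
grip_force: 51.9
```

```bash
python3 - <<'E'
from h import *
go([502.7,-12.5,60],92.96)
print(bot.get_state()["ft_torque"],bot.get_state()["grip_force"])
E
```

```text
off [ 2.4  2.5 -0.3] turn 0.0 | at [500.3 -15.   59.7] yaw 92.96 t 9.35 F [0.6 0.9 0. ] q [ 0.39  0.54 -0.62  2.02  0.47  0.73 -0.48] w 13.5
[ 0.03513216 -0.0717072   0.06474745] 51.879313588142395
```

Moved freely; no rail contact yet. Probe a bit more.

Request:
servo_tool --pt "0 -0.7 0.5" --pt "0 -1.4 0.5" --pt "0 -2 0.5" --pt "0 -2 0.5" --turn '[0,0,0,0]' --claw '[0.1,0.1,0.1,0.1]'

```text
clock: 9.68
ee_pos: [500.0, -15.0, 59.7]
eef_rot: [3.138, -0.0, 1.622]
force: [4.9, 0.2, 0.2]
gripper_width: 13.3
grip_force: 52.0
```

```bash
python3 - <<'E'
from h import *
go([502.7,-12.5,60],92.96)
print(bot.get_state()["ft_torque"],bot.get_state()["grip_force"])
E
```

```text
off [ 2.3  2.8 -0.3] turn -0.0 | at [500.  -15.   59.7] yaw 92.95 t 9.6833 F [4.9 0.2 0.2] q [ 0.39  0.54 -0.62  2.02  0.47  0.72 -0.48] w 13.3
[-0.0676024  -1.27499315 -0.00947385] 51.97059631347656
```

Request:
servo_tool --pt "0 2.6 -0.3" --pt "8 2.6 -0.3" --pt "16 2.6 -0.3" --pt "23 2.6 -0.3" --pt "29 2.6 -0.3" --pt "35 2.6 -0.3" --pt "41 2.6 -0.3" --pt "47 2.6 -0.3" --pt "53 2.6 -0.3" --pt "56 2.6 -0.3" --turn '[0,0,0,0,0,0,0,0,0,0]' --claw '[0.1,0.1,0.1,0.1,0.1,0.1,0.1,0.1,0.1,0.1]'

```text
clock: 10.52
ee_pos: [497.9, 41.0, 59.6]
eef_rot: [-3.141, 0.001, 1.623]
force: [0.4, -3.4, 7.1]
gripper_width: 13.5
grip_force: 52.8
```

```bash
python3 - <<'E'
from h import *
go([502.7,-12.5,60],92.96)
print(bot.get_state()["ft_torque"],bot.get_state()["grip_force"])
E
```

```text
off [-53.7   2.   -0.3] turn 0.0 | at [497.9  41.   59.6] yaw 92.97 t 10.5167 F [ 0.4 -3.4  7.1] q [ 0.27  0.54 -0.62  2.02  0.47  0.73 -0.59] w 13.5
[-0.6154678  -0.11636894  0.01798334] 52.77965426445007
```

Request:
servo_tool --pt "7 0 -0.3" --pt "14 0 -0.4" --pt "21 0 -0.4" --pt "28 0 -0.4" --pt "35 0 -0.4" --pt "42 0 -0.4" --pt "48 0 -0.4" --pt "48 0 -0.4" --turn '[0,0,0,0,0,0,0,0]' --claw '[0.1,0.1,0.1,0.1,0.1,0.1,0.1,0.1]'

```text
clock: 11.18
ee_pos: [495.1, 90.9, 59.7]
eef_rot: [-3.141, -0.001, 1.625]
force: [-0.4, 0.0, -1.4]
gripper_width: 13.5
grip_force: 51.6
```

```bash
python3 - <<'E'
from h import *
go([502.7,-12.5,60],92.96)
print(bot.get_state()["ft_torque"],bot.get_state()["grip_force"])
a=bot.capture("top")[150:215,170:290]; b=bot.capture("side")[130:228,235:335]
cv2.imwrite("pics/c5.png",np.vstack([cv2.resize(a,None,fx=5,fy=5,interpolation=cv2.INTER_CUBIC),cv2.copyMakeBorder(cv2.resize(b,None,fx=2.75,fy=2.75,interpolation=cv2.INTER_CUBIC),0,0,0,325,cv2.BORDER_CONSTANT)]))
E
```

```text
off [-103.6    2.    -0.4] turn 0.1 | at [495.1  90.9  59.7] yaw 93.08 t 11.1833 F [-0.4  0.  -1.4] q [ 0.18  0.54 -0.62  2.01  0.47  0.73 -0.68] w 13.5
[0.03597996 0.02327334 0.0027521 ] 51.55285835266113
```

View pics/c5.png

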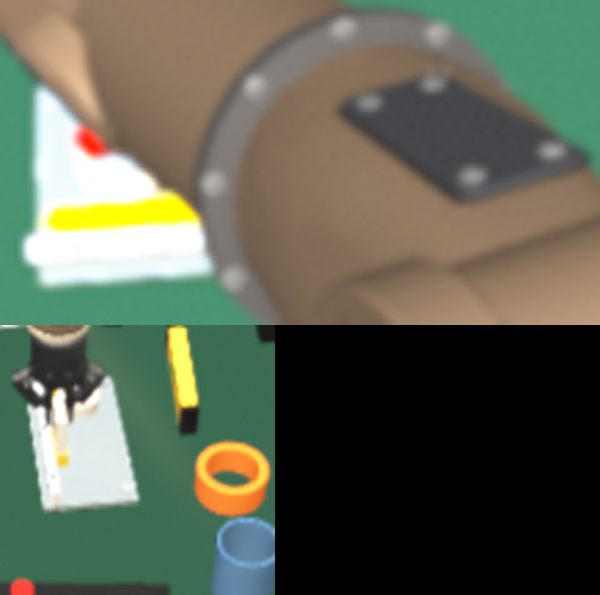

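Request:
servo_tool --pt "0 0 0.5" --pt "0 0.5 0.5" --pt "0 1 0.5" --pt "0 1.5 0.5" --pt "0 1.5 0.5" --pt "0 1.5 0.5" --turn '[0,0,0,0,0,0]' --claw '[0.1,0.1,0.1,0.1,0.1,0.1]'

```text
clock: 11.78
ee_pos: [496.5, 89.0, 59.7]
eef_rot: [-3.141, 0.0, 1.622]
force: [-3.7, 1.6, 8.6]
gripper_width: 13.5
grip_force: 53.1
```

```bash
python3 - <<'E'
from h import *
go([502.7,-12.5,60],92.96)
print(bot.get_state()["ft_torque"],bot.get_state()["grip_force"])
E
```

```text
off [-101.7    1.    -0.3] turn 0.0 | at [496.5  89.   59.7] yaw 92.96 t 11.7833 F [-3.7  1.6  8.6] q [ 0.18  0.55 -0.62  2.01  0.47  0.73 -0.68] w 13.5
[0.24435336 0.98774502 0.03048881] 53.092836141586304
```

Request:
servo_tool --pt "0 -0.8 -0.2" --pt "-8 -0.8 -0.2" --pt "-18 -0.8 -0.2" --pt "-28 -0.8 -0.2" --pt "-38 -0.8 -0.2" --pt "-48 -0.8 -0.2" --pt "-58 -0.8 -0.2" --pt "-68 -0.8 -0.2" --pt "-78 -0.8 -0.2" --pt "-86 -0.8 -0.2" --turn '[0,0,0,0,0,0,0,0,0,0]' --claw '[0.1,0.1,0.1,0.1,0.1,0.1,0.1,0.1,0.1,0.1]'

```text
clock: 12.62
ee_pos: [501.0, 1.6, 59.6]
eef_rot: [3.141, 0.0, 1.622]
force: [-0.3, 1.8, 5.0]
gripper_width: 13.2
grip_force: 52.9
```

Request:
servo_tool --pt "-8 0 0" --pt "-16 0 0" --pt "-24 0 0" --pt "-27 0 0" --pt "-27 0 0" --pt "-27 0 0" --turn '[0,0,0,0,0,0]' --claw '[0.1,0.1,0.1,0.1,0.1,0.1]'

```text
clock: 13.12
ee_pos: [502.3, -25.9, 59.6]
eef_rot: [3.141, 0.001, 1.621]
force: [0.3, -1.5, 7.3]
gripper_width: 13.0
grip_force: 52.8
```

```bash
python3 - <<'E'
from h import *
go([546.5,-298,130],91.5)
print(bot.get_state()["ft_torque"],bot.get_state()["grip_force"])
E
```

```text
off [-274.1   30.6  -70. ] turn 1.4 | at [502.3 -25.9  59.6] yaw 92.87 t 13.1167 F [ 0.3 -1.5  7.3] q [ 0.41  0.54 -0.62  2.01  0.47  0.73 -0.46] w 13.0
[-0.30422392 -0.10251387 -0.04140426] 52.83158004283905
```

Request:
servo_tool --pt "0 0 -10" --pt "0 0 -35" --pt "0 0 -60" --pt "-20 3 -70" --pt "-55 8 -70" --pt "-92 12 -70" --pt "-130 16 -70" --pt "-168 20 -70" --pt "-206 24 -70" --pt "-240 28 -70" --turn '[0,0,0,0,0,0,0,0.5,1,1.4]' --claw '[0.1,0.1,0.1,0.1,0.1,0.1,0.1,0.1,0.1,0.1]'

```text
clock: 13.95
ee_pos: [540.8, -265.9, 129.3]
eef_rot: [-3.139, 0.0, 1.596]
force: [1.6, -0.2, -2.6]
gripper_width: 13.4
grip_force: 51.6
```

```bash
python3 - <<'E'
from h import *
go([546,-308,50.2],91.5)
E
```

```text
off [-42.2   4.3  79.1] turn -0.1 | at [ 540.8 -265.9  129.3] yaw 91.44 t 13.95 F [ 1.6 -0.2 -2.6] q [ 0.79  0.58 -0.62  1.71  0.39  0.98  0.05] w 13.4
```

Request:
servo_tool --pt "-25 2 5" --pt "-41 4 20" --pt "-41 4 45" --pt "-41 4 62" --pt "-41 4 72" --pt "-41 4 76" --pt "-41 4 78" --pt "-41 4 78.5" --pt "-41 4 78.5" --turn '[0,0,0,0,0,0,0,0,0]' --claw '[0.1,0.1,0.1,0.1,0.1,0.1,0.1,0.1,0.1]'

```text
clock: 14.7
ee_pos: [548.1, -303.1, 52.0]
eef_rot: [3.14, 0.001, 1.599]
force: [0.5, -0.5, -2.7]
gripper_width: 13.4
grip_force: 51.4
```

```bash
python3 - <<'E'
from h import *
go([546,-308,50.2],91.5)
print(bot.get_state()["ft_torque"],bot.get_state()["grip_force"])
E
```

```text
off [-4.8 -2.3  1.8] turn 0.1 | at [ 548.1 -303.1   52. ] yaw 91.59 t 14.7 F [ 0.5 -0.5 -2.7] q [ 0.79  0.7  -0.57  1.71  0.47  0.87  0.05] w 13.4
[-0.07052854  0.02290539 -0.01030983] 51.44101560115814
```

Hanging ~1.5 mm above; lower until it rests.

Request:
servo_tool --pt "-4 -2 0" --pt "-4 -2 0.8" --pt "-4 -2 1.5" --pt "-4 -2 1.8" --pt "-4 -2 1.8" --turn '[0,0,0,0,0]' --claw '[0.1,0.1,0.1,0.1,0.1]'

```text
clock: 15.12
ee_pos: [545.8, -308.3, 50.8]
eef_rot: [3.141, 0.002, 1.597]
force: [-3.4, -1.7, 9.0]
gripper_width: 13.4
grip_force: 53.3
```

```bash
python3 - <<'E'
from h import *
go([546,-308,50.2],91.5)
E
```

```text
off [0.3 0.2 0.6] turn 0.0 | at [ 545.8 -308.3   50.8] yaw 91.5 t 15.1167 F [-3.4 -1.7  9. ] q [ 0.8   0.7  -0.56  1.71  0.47  0.87  0.06] w 13.4
```

Request:
servo_tool --pt "0 0 -0.5" --pt "0 0 -0.5" --pt "0 0 -0.5" --pt "0 0 -0.5" --pt "0 0 -20" --pt "0 0 -55" --pt "0 0 -90" --pt "0 0 -120" --pt "-35 0 -130" --pt "-75 0 -130" --turn '[0,0,0,0,0,0,0,0,0,0]' --claw '[0.5,1,1,1,1,1,1,1,1,1]'

```text
clock: 15.95
ee_pos: [551.1, -379.8, 184.3]
eef_rot: [3.135, 0.002, 1.604]
force: [1.1, -0.8, -0.3]
gripper_width: 85.6
grip_force: 0.0
```

Request:
servo_tool --pt "-40 0 0" --pt "-80 0 0" --pt "-120 0 0" --pt "-120 0 0" --turn '[0,0,0,0]' --claw '[1,1,1,1]'

```text
clock: 16.28
ee_pos: [547.1, -512.4, 177.5]
eef_rot: [-3.139, 0.005, 1.588]
force: [-1.6, -0.1, -0.7]
gripper_width: 85.4
grip_force: 0.0
```

```bash
python3 - <<'E'
from h import *
a=bot.capture("top")[140:240,165:365]; b=bot.capture("side")[130:280,215:375]
cv2.imwrite("pics/c6.png",np.vstack([cv2.resize(a,(600,300),interpolation=cv2.INTER_CUBIC),cv2.copyMakeBorder(cv2.resize(b,(320,300),interpolation=cv2.INTER_CUBIC),0,0,0,280,cv2.BORDER_CONSTANT)]))
E
```

```text
(no output)
```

View pics/c6.png

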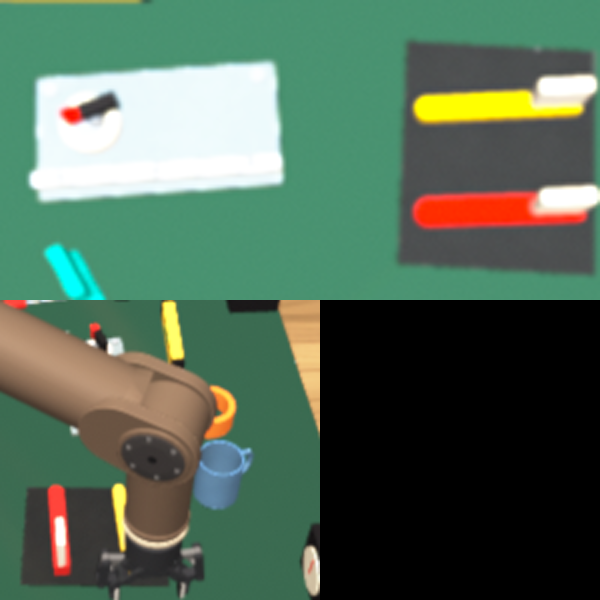

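The yellow gauge stands upright on the mat, with its nose at (414,108) in the crop. The red gauge hasn't moved, and the handle is still at its setting, with the red end at (68,115).

```bash
python3 -c "
from plant import bot
print(bot.hand_in())"
```

```text
the job is handed in; nothing more can be done
None
```

I set the roller to about 1.6 mm of play (eccentric at about 1.84 rad), slid the yellow gauge through and drew it back clear, stood it upright on the mat, and handed the job in at about 16 s; no verdict came back.

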